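# Fit the backup cell in the bench monitor and lock it under the wing latch

## Robot

A 6-joint arm with a two-finger parallel gripper is mounted at the origin on the work surface; the furniture and walls round the work are solid. World frame = base frame: x ahead of the robot, y to its left, z up, the work surface at z = 0. Lengths are in mm, angles in degrees, forces in N, time in s.
With the tool pointing down it reaches from about 300 to 850 mm from the base axis. Payload 4.2 kg.
Tool frame: the origin (TCP) lies at the very end of the fingers, on their centre line; the grasp point (between the pads) lies 19 mm behind it (env.grasp_offset is the distance from the TCP to the grasp point, in mm); z points along the fingers, y is the line along which they close (so a half turn about z gives the same grasp; the last joint's range is limited). The gripper opens to 91 mm and grips with 3 to 60 N. Pads are 32 mm wide; open, the fingers measure 118 mm over their backs; the gripper's body (76 mm by 178 mm) begins 60 mm behind the grasp point.
Start: joints at [-76.375, 18.312, 89.639, -0, 72.044, -1.146], TCP at [146.601, -556.014, 213.976] pointing down, gripper open.
Joint ranges: [-177.97, 177.97], [-48.28, 115.42], [12.27, 149.76], [-77.06, 257.06], [2.81, 150.46], [-146.56, 146.56]. Speed limits (degrees/s): [147.25, 147.25, 180, 180, 180, 180].

## Interface

Orientations are given as [roll, pitch, yaw] about the fixed x, y, z axes, in that order (R = Rz(yaw) Ry(pitch) Rx(roll)).
In Python, from workcell import env, eyes gives the robot as it stands.
- The arm moves only by the tool send_rows, never from a script. Its arguments are lists of equal length, an entry for each row: "grip": the opening, from -1 (shut) to 1 (fully open), so that 0 is half open; "xyz": the shift along the world's x, y, z in m, a list of three; "yaw": the turn about the world's z in degrees. A call has 1 to 8 rows; each row is the pose to reach, as a shift and turn from the pose commanded when the call began; what a row does not reach only later rows make up. A row lasts 1/12 s, in which the tool goes at most 41.7 mm and 7.16 degrees, less where a joint would pass 70% of its speed; a pose out of reach is approached as far as the arm can. A call with a gripper value outside its range is refused whole. The fingers move at their own pace and stop on an object; "grip_force" is the grip in N (left out, the last holds). Time passes only in rows, so rows that repeat a pose let the fingers close. It gives the time, the measured TCP pose, the force, the opening and the grip force at its end, in the units of the state.
- env.state(): the state, without advancing time (a new reading comes with each control period).
- eyes.grab_frame(name): name is "side" or "top"; returns a dict with "frame" (480x640x3 uint8, red, green, blue), "fx", "fy", "cx", "cy" (pixels), "D" ([k1, k2, p1, p2, k3] as OpenCV has them; the pictures are not rectified), "pose" (4x4, takes a point from camera to world coordinates). Camera axes: x right, y down, z forward; pixel columns grow to the right and rows downward; lengths in mm; the calibration is good to about 2 mm. A picture is of the moment at which its call begins. There is no depth.
- env.job_done(): hands the job in; it is judged then, once.
The state is a dict: "time_s": time; "qpos": joint angles; "qvel": joint speeds; "effort": joint torques, N m; "ee_pos": TCP position; "ee_rot": TCP orientation; "force": force on the tool from outside, world axes, zero at the start; "torque": the same for the moment, N m; "gripper_width": finger opening in mm; "gripper_force": force on a finger pad.
Only numpy, scipy, OpenCV 4.12 (cv2) and the standard library are available. Lean on these libraries where they do the work, as an engineer would, in place of code of your own. Each camera call takes 0.05 s, during which the arm holds its last target. There are 200 camera calls.

## Task

Put the stout battery cell into the empty well of the sloping bench monitor: turn the wing latch aside, push the cell's flat end against the coil spring and drop its button end in against the fixed contact, so that it lies fully down in its saddles. Then turn the wing latch fully home to its stop, so that its tongue lies straight over the cell, and let go. Leave the vials and the canister standing where they are.

Things in the scene. Friction and masses are not known exactly. Their poses are not given: they have to be found in the camera images.
- panel: Face of a bench monitor, a fixed flat case 242 mm wide, 167 deep, 50 thick, propped so that the face slopes 26 degrees, low edge towards the robot. Origin on the face at the middle of the battery well; x up the slope, y left along the face (level), z straight out of it. 'Panel' millimetres in the other entries are in this frame; height = panel z, face = 0.
- well (a point): Centre of the well's floor, panel (0, 0, -14). The well is an open recess, x -47 to 47, y -46 to 33, 14 deep. The cell lies in it along y in four saddle ribs (9 mm thick, at y = -24 and y = 24, up to height 0) whose flanks centre it in x. Between the two pairs of ribs the well is free for fingers, 30 mm to either side of the cell.
- seat (a point): Where the cell's mid-point must lie when seated: panel (0, 0.5, 2.7); axes as the panel's. The seated cell's top stands at height 19, its button points to panel +y (left).
- contact (a point): Centre of the fixed contact's face at the left end of the well, panel (0, 31, 2.7), where the cell's button must touch. It sits on a block 26 mm wide (y 33 to 43) that stands up to height 10, so the cell cannot be slid in level.
- spring (a joint): Coil spring contact at the right end of the well: how far its tip is pushed in, m. 0 free, 0.014 fully in. It moves along panel -y, 900 N/m: the seated cell presses it in 0.007 (about 6 N); 0.010 to 0.012 (9 to 11 N) gives room to drop the button end.
- spring_rest (a point): Centre of the spring tip's face when free, panel (0, -23, 2.7); this point does not move. The tip is a steel disc 13 mm wide; fully in it stands at y = -37. Behind it, at y = -46, the well ends in a block 30 mm wide that stands up to height 14.
- latch (a joint): Wing latch angle, rad. 0: locked, at its stop, tongue along panel -y over the cell's button end. Grows turning clockwise seen facing the panel, tongue swinging down the slope; 1.57: straight down the slope; end stop 1.9. Starts at 0 to 0.5, barring the well; the tongue clears the cell above about 0.8. Stays where left (friction about 0.1 N m).
- latch_grip (a point): On the latch axis, panel (0, 58.5, 43), mid-height of the wings. z out of the face; wings along its y, tongue along its -y: grip across its x. Wings: flat butterfly plate 8 mm thick, 51 across, heights 27.5 to 55.5; under them a hub of 19 mm diameter up to 28.5, so keep fingertips above height 29.
- tongue_end (a point): End of the latch's steel tongue, 38 mm from the axis, on its top face (height 26.5); turns with the latch. Tongue 14 mm wide, rounded end 45 mm from the axis. Below it a sprung ball plunger (2.5 N/mm) that a seated cell lifts 2.5 mm; it jams on a cell that sits 3 mm or more too high.
- handle_mid (a point): Middle of the top of a round grab handle left of the latch, panel (0, 95.5, 52): bar 10 mm thick along x from -50 to 50. Between latch axis and bar there are 32 mm free, 28 mm beside the wings when they lie along the bar. A like handle stands at panel y = -124.
- cell: The stout battery cell: grey cylinder with a black band near its button end, 33 mm diameter, 61 mm long over the 3 mm button, about 0.1 kg; lies on the bench, can roll. Origin at mid-length on its axis; y along the axis towards the button (steel stud, 10 mm diameter); the other end is flat.
- cell_button (a point): Tip of the cell's button, 30.5 mm from the cell's origin along its y.
- slim_cell: Another, much smaller cell, 17 mm diameter, 34 mm long, lying on the bench; not for this well.
- vial_a: Brown vial with cap, 22 mm diameter, 48 mm tall, standing left of the monitor; leave alone. Origin at the centre of its underside.
- vial_b: Second brown vial, same size, left in front of the monitor; leave alone. Origin at the centre of its underside.
- canister: White canister with a blue cap, 40 mm diameter, 111 mm tall, standing right of the monitor towards the back; leave alone. Origin at the centre of its underside.
Mind the look-alikes: they are no part of the job. Leave any green or red look-alike of the cell alone.

How it is judged:
By the outcome, as a careful person would: the job done as asked, in the order asked, and still so for the second after the job is handed in, with the robot touching nothing.
It also fails if it takes over 72 s, if anything falls off the work surface, if the arm or the gripper's body presses on something with over 40 N, if the wrist force passes 120 N, or if a joint passes its speed limit or range.

## Working session

There is one attempt and no reset: what is moved stays moved. The work goes in short steps, Python scripts to look and compute and a tool call to move; the robot and the scene stay as the last step left them, time stands still between calls to the robot, and variables do not carry over. Pictures are saved under pics/ and viewed, at most 10 in all, crops included, and the job is handed in when it is done.

Besides the shell and the picture viewer there is one more tool, called after "Emit:" as name([rows], argument=value, ...), one row to a line, values as JSON. send_rows: Moves the arm, as the interface text tells. Its arguments: {"type":"object","properties":{"grip":{"type":"array"},"xyz":{"type":"array"},"yaw":{"type":"array"},"grip_force":{"type":"number"}},"required":["grip","xyz","yaw"]}

```bash
ls; mkdir -p pics
python3 - <<'E'
from workcell import env, eyes
import cv2
s=env.state(); print(s)
for n in("side","top"):
    f=eyes.grab_frame(n); cv2.imwrite(f"pics/{n}0.png",f["frame"][:,:,::-1])
    print(n,f["fx"],f["fy"],f["cx"],f["cy"],f["D"],f["pose"])
E
```

```text
pics
{'time_s': 0.0, 'qpos': array([-7.63748828e+01,  1.83511549e+01,  8.97078203e+01, -2.38722634e-03,
        7.20436452e+01, -1.14609811e+00]), 'qvel': array([ 0.0975827 ,  0.08003085,  0.05202553,  0.0046604 , -0.08637908,
        0.02989162]), 'effort': array([-1.90973983e-04, -4.12463593e+01, -2.31972492e+01,  7.26050092e-02,
        4.55481070e-02, -1.38487308e-04]), 'ee_pos': array([ 146.46600998, -555.49711172,  213.11557808]), 'ee_rot': array([-1.79897355e+02,  2.16575577e-04,  1.47719536e+01]), 'force': array([-0.23225873,  0.49649235, -0.08884487]), 'torque': array([ 0.02267388, -0.00012012, -0.02447687]), 'gripper_force': 0.0, 'gripper_width': 91.29719040311946}
side 608.5906108215548 608.5906108215548 319.78741648590875 231.52043838499338 [-0.01212903  0.          0.          0.          0.        ] [[ 9.62160551e-01 -1.23189634e-01  2.43046061e-01  1.20919672e+02]
 [-2.72474195e-01 -4.27742254e-01  8.61855195e-01 -1.34026158e+03]
 [-2.21055593e-03 -8.95466849e-01 -4.45122719e-01  7.92414317e+02]
 [ 0.00000000e+00  0.00000000e+00  0.00000000e+00  1.00000000e+00]]
top 562.590897760102 562.590897760102 327.57004815904844 243.49087154038102 [0.03853574 0.         0.         0.         0.        ] [[ 1.68060744e-02 -9.97790391e-01  6.42797970e-02  3.93132946e+02]
 [-9.99800350e-01 -1.60753852e-02  1.18677135e-02 -1.39878242e+01]
 [-1.08081680e-02 -6.44664132e-02 -9.97861346e-01  1.36258320e+03]
 [ 0.00000000e+00  0.00000000e+00  0.00000000e+00  1.00000000e+00]]
```

View pics/side0.png

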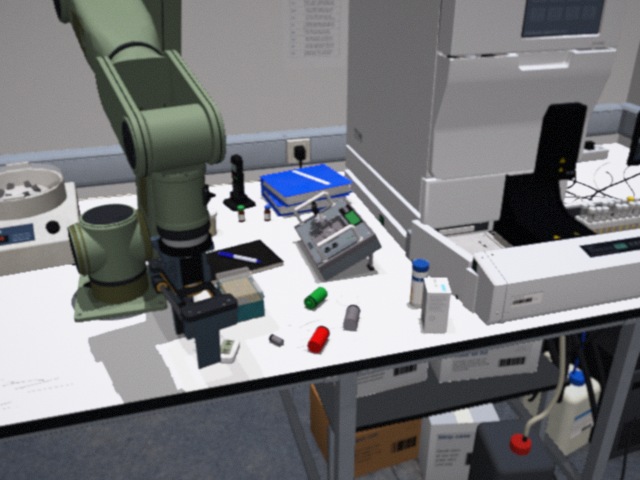

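View pics/top0.png

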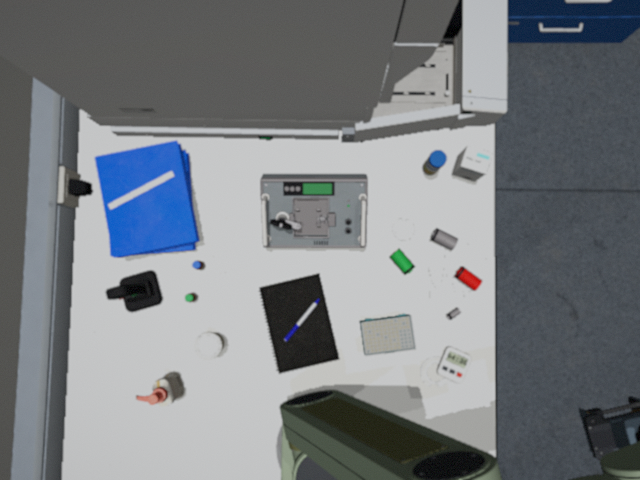

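The side view shows the panel at about (338,235), the grey cell at (352,317), and green (316,298) and red (318,339) look-alikes. In the top view the panel is centred near (315,213), the grey cell at (444,239), and the latch at (285,222).

Run:
```python
import cv2,numpy as np
t=cv2.imread("pics/top0.png");s=cv2.imread("pics/side0.png")
cv2.imwrite("pics/c_top.png",cv2.resize(t[160:260,250:380],None,fx=6,fy=6,interpolation=cv2.INTER_CUBIC))
a=cv2.resize(s[180:290,285:390],None,fx=5.4,fy=5.4,interpolation=cv2.INTER_CUBIC)
cv2.imwrite("pics/c_side.png",a)
```

```text
(no output)
```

View pics/c_top.png

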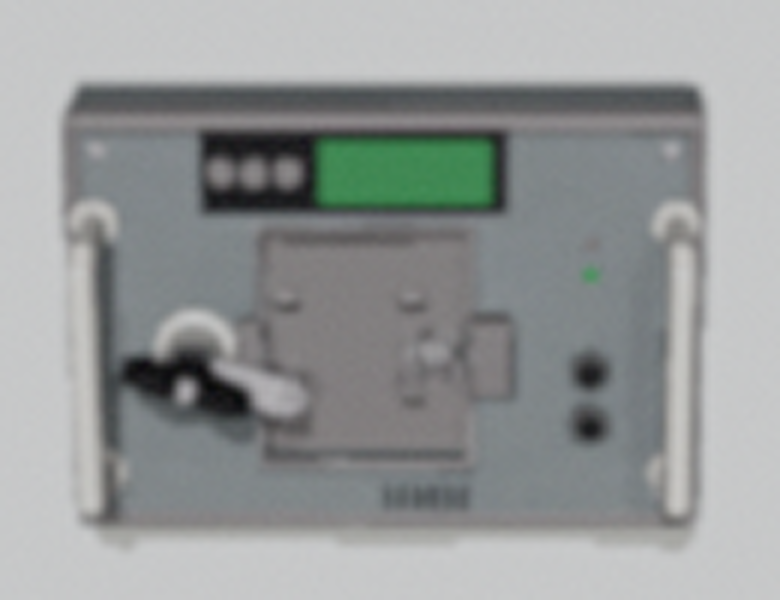

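View pics/c_side.png

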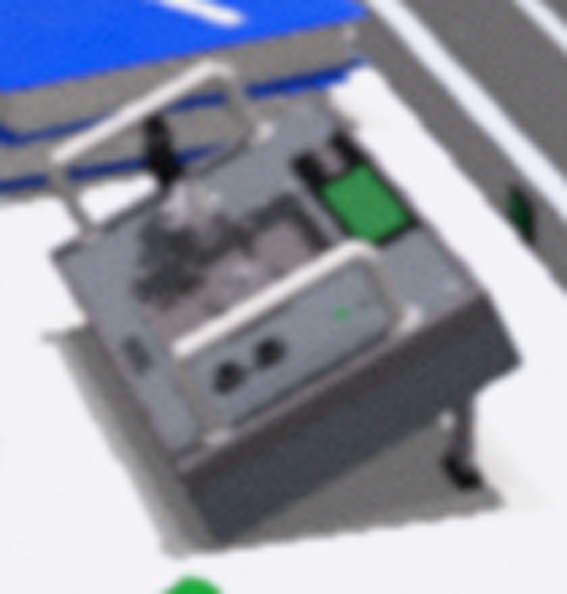

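The crops show the well rim corners at top crop (262,232)–(470,466), the face outline, the tongue at about 25° pointing right and down, and both handles. I'll fit x, y, z and yaw to these points.

```bash
cat > h.py <<'E'
import numpy as np,cv2
from scipy.optimize import least_squares
from scipy.spatial.transform import Rotation as R
from workcell import env,eyes
def P(f,X):
    T=np.linalg.inv(f["pose"]); X=np.atleast_2d(np.asarray(X,float))
    K=np.array([[f["fx"],0,f["cx"]],[0,f["fy"],f["cy"]],[0,0,1]])
    return cv2.projectPoints(X,cv2.Rodrigues(T[:3,:3])[0],T[:3,3],K,np.array(f["D"],float))[0][:,0]
def ray(f,uv,z):
    K=np.array([[f["fx"],0,f["cx"]],[0,f["fy"],f["cy"]],[0,0,1]])
    n=cv2.undistortPoints(np.array(uv,float).reshape(-1,1,2),K,np.array(f["D"],float))[:,0]
    d=np.c_[n,np.ones(len(n))]@f["pose"][:3,:3].T; o=f["pose"][:3,3]
    return o+d*((z-o[2])/d[:,2])[:,None]
def Rp(yaw): return R.from_euler('yz',[-26,yaw],degrees=True).as_matrix()
E
cat > fit.py <<'E'
from h import *
ft=eyes.grab_frame("top");fs=eyes.grab_frame("side")
tp=lambda p:np.array(p)/6+[250,160]-0.42
sd=lambda p:np.array(p)/5.4+[285,180]-0.41
# top: panel x,y,z
A=[((47,33,0),(262,232)),((47,-46,0),(469,232)),((-47,-46,0),(470,466)),((-47,33,0),(262,463)),
   ((15,-46,14),(472,316)),((-15,-46,14),(472,398))]
A=[(np.array(a,float),tp(b)) for a,b in A]
lt=tp([(318,138),(494,138),(492,206),(316,206)]); ls=sd([(328,203),(366,165),(413,215),(374,242)])
# LCD order top: UL,UR,LR,LL ; side: UL = far-left/up
ls=sd([(366,165),(413,215),(374,242),(328,203)])
ct=tp([(66,118),(706,116),(695,522),(83,524)]); cs=sd([None] and [(0,0),(490,293),(182,465),(55,252)])
def res(p):
    M=Rp(p[3]);t=p[:3];W=lambda X:np.atleast_2d(X)@M.T+t;r=[]
    for a,b in A:r.append(P(ft,W(a))[0]-b)
    L=np.c_[p[5:13].reshape(4,2),np.zeros(4)]
    r+=list(P(ft,W(L))-lt)+list(P(fs,W(L))-ls)
    C=np.array([[p[4]+83.5,106.75,0],[p[4]+83.5,-135.25,0],[p[4]-83.5,-135.25,0],[p[4]-83.5,106.75,0]])
    r+=list(P(ft,W(C))-ct)+list((P(fs,W(C))-cs)[1:])
    for y,u in((95.5,(88,370)),(-124,(679,370))): r.append([(P(ft,W([-5,y,47]))[0]-tp(u))[0],0])
    return np.array(r).ravel()
p0=np.r_[450,30,80,0,0,[70,20,70,-46,45,-46,45,20]]
s=least_squares(res,p0,loss='soft_l1');print(s.x[:5].round(2),s.cost);print(res(s.x).reshape(-1,2).round(1).tolist())
np.save("panel.npy",s.x[:4])
# cell, colour mask
f=ft["frame"].astype(int);h=cv2.cvtColor(ft["frame"],cv2.COLOR_RGB2HSV)
m=((h[...,2]<150)&(h[...,1]<60)).astype(np.uint8);m[:225]=0;m[255:]=0;m[:,:425]=0;m[:,465:]=0
c=max(cv2.findContours(m,0,1)[0],key=cv2.contourArea);print(cv2.minAreaRect(c),cv2.contourArea(c))
a=cv2.resize(ft["frame"][220:260,420:470],None,fx=8,fy=8,interpolation=cv2.INTER_CUBIC)
b=cv2.resize(fs["frame"][295:335,330:375],None,fx=8,fy=8,interpolation=cv2.INTER_CUBIC)
cv2.imwrite("pics/cells.png",np.hstack([a,b])[:,:,::-1])
E
python3 fit.py
```

```text
[534.13  47.16  82.47   0.57   9.18] 9.656516764885897
[[-0.2, -0.3], [0.3, -0.1], [0.1, -0.4], [0.7, -0.1], [-0.3, 1.3], [-0.3, 0.1], [-0.3, 0.2], [-0.5, 0.0], [-0.2, -0.8], [0.4, -0.0], [0.7, 0.6], [0.5, 1.3], [-0.4, 1.1], [-0.5, -1.4], [-1.1, -1.2], [1.0, -0.3], [0.8, 1.4], [-0.7, 0.4], [0.9, -1.5], [-0.4, 1.2], [-1.1, -0.6], [-0.4, 0.0], [0.3, 0.0]]
((443.10003662109375, 238.80003356933594), (25.043960571289062, 13.86362075805664), 26.56505012512207) 309.0
```

View pics/cells.png

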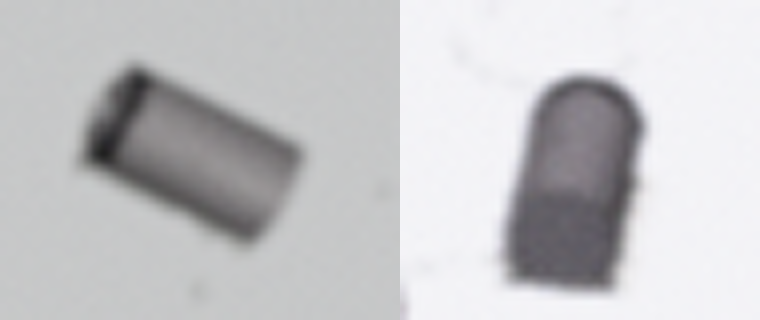

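The cell crop shows the button and band end at top-crop (100,108) and the flat end at (275,198), so the button points up and left. Next I compute the cell pose, latch angle and waypoints.

```bash
cat >> h.py <<'E'
def W(p): q=np.load("panel.npy"); return np.atleast_2d(p)@Rp(q[3]).T+q[:3]
E
python3 - <<'E'
from h import *
ft=eyes.grab_frame("top")
e=ray(ft,[(100/8+419.56,108/8+219.56),(275/8+419.56,198/8+219.56)],16.5)
d=e[0]-e[1];print("cell ends",e.round(1),np.linalg.norm(d),np.degrees(np.arctan2(d[1],d[0])))
print("rect ctr",ray(ft,[(443.1,238.8)],16.5))
for a in(0,.2,.3,.4,.5):
    c,s=np.cos(a),np.sin(a)
    X=W([[-45*s,58.5-45*c,26],[-25.5*s,58.5-25.5*c,55],[25.5*s,58.5+25.5*c,55]])
    print(a,((P(ft,X)-[250,160]+.42)*6).round(0).tolist())
print(W([[15,38,110],[15,38,40],[-24,38,40],[-24,40,40],[0,.5,2.7]]).round(1))
E
```

```text
cell ends [[ 508.9 -247.5   16.5]
 [ 482.7 -299.6   16.5]] 58.28021280392804 63.35888884943964
rect ctr [[ 495.52467094 -273.87205484   16.5       ]]
0 [[311.0, 372.0], [253.0, 398.0], [114.0, 398.0]]
0.2 [[309.0, 394.0], [252.0, 411.0], [115.0, 385.0]]
0.3 [[306.0, 405.0], [251.0, 418.0], [116.0, 378.0]]
0.4 [[302.0, 415.0], [248.0, 424.0], [119.0, 372.0]]
0.5 [[297.0, 425.0], [246.0, 430.0], [121.0, 366.0]]
[[499.   84.8 187.9]
 [529.7  85.1 125. ]
 [494.6  84.8 107.9]
 [494.6  86.8 107.9]
 [532.9  47.6  84.9]]
```

Emit:
send_rows([
  [0.3966,0.529,0.0],
  [0.3966,0.529,0.0],
  [0.3966,0.529,0.0],
  [0.3966,0.529,0.0],
  [0.3966,0.529,0.0],
  [0.3966,0.529,0.0],
  [0.3966,0.529,0.0],
  [0.3966,0.529,0.0],
], grip=[-1,-1,-1,-1,-1,-1,-1,-1], yaw=[75.8,75.8,75.8,75.8,75.8,75.8,75.8,75.8], grip_force=20)

```text
time_s: 0.92
ee_pos: [347.3, -287.5, 214.1]
ee_rot: [180.0, 0.0, 72.4]
force: [1.1, -0.4, 0.5]
gripper_width: 40.8
gripper_force: 0.0
```

Emit:
send_rows([
  [0.196,0.3735,0.0],
  [0.196,0.3735,0.0],
  [0.196,0.3735,0.0],
  [0.196,0.3735,0.0],
  [0.196,0.3735,0.0],
  [0.196,0.3735,0.0],
  [0.196,0.3735,0.0],
  [0.196,0.3735,0.0],
], grip=[-1,-1,-1,-1,-1,-1,-1,-1], yaw=[18.3,18.3,18.3,18.3,18.3,18.3,18.3,18.3])

```text
time_s: 1.58
ee_pos: [501.9, 8.0, 214.1]
ee_rot: [180.0, 0.0, 90.4]
force: [0.9, -0.5, 0.4]
gripper_width: 0.5
gripper_force: 0.0
```

Emit:
send_rows([
  [0,0,0],
  [0,0,0],
  [0,0,0],
  [0,0,0],
], grip=[-1,-1,-1,-1], yaw=[0,0,0,0])

```text
time_s: 1.92
ee_pos: [500.7, 4.8, 213.9]
ee_rot: [-180.0, 0.0, 90.3]
force: [0.2, 0.0, 0.8]
gripper_width: 0.5
gripper_force: 0.0
```

Emit:
send_rows([
  [0.0215,0.04,0.0],
  [0.0425,0.08,0.0],
  [0.0425,0.08,0],
  [0.0425,0.08,-0.03],
  [0.0425,0.08,-0.06],
  [0.0425,0.08,-0.089],
  [0.0425,0.08,-0.089],
  [0.0425,0.08,-0.089],
], grip=[-1,-1,-1,-1,-1,-1,-1,-1], yaw=[0,0,0,0,0,0,0,0])

```text
time_s: 2.58
ee_pos: [542.9, 84.3, 124.4]
ee_rot: [-179.8, 0.0, 90.3]
force: [1.0, 0.1, 0.2]
gripper_width: 0.8
gripper_force: 0.0
```

Emit:
send_rows([
  [-0.005,0,-0.0025],
  [-0.01,0,-0.005],
  [-0.015,0,-0.0075],
  [-0.02,0,-0.01],
  [-0.025,0,-0.0125],
  [-0.03,0,-0.015],
  [-0.035,0,-0.0175],
  [-0.035,0,-0.0175],
], grip=[-1,-1,-1,-1,-1,-1,-1,-1], yaw=[0,0,0,0,0,0,0,0])

```text
time_s: 3.25
ee_pos: [524.1, 86.0, 116.1]
ee_rot: [177.8, -0.1, 90.4]
force: [18.6, -5.3, 17.6]
gripper_width: 0.6
gripper_force: 12.4
```

Emit:
send_rows([
  [0.018,0,0.009],
  [0.035,0,0.0175],
  [0.035,-0.011,0.0175],
  [0.035,-0.012,0.0175],
  [0.025,-0.012,0.0125],
  [0.015,-0.012,0.0075],
  [0.01,-0.012,0.005],
  [0.005,-0.012,0.0025],
], grip=[-1,-1,-1,-1,-1,-1,-1,-1], yaw=[0,0,0,0,0,0,0,0])

```text
time_s: 3.92
ee_pos: [516.0, 74.0, 111.0]
ee_rot: [179.6, -0.0, 90.3]
force: [7.0, 0.4, 3.8]
gripper_width: 0.7
gripper_force: 3.1
```

Emit:
send_rows([
  [-0.005,0,-0.0025],
  [-0.01,0,-0.005],
  [-0.013,0,-0.0065],
  [-0.016,0,-0.008],
  [-0.019,0,-0.0095],
  [-0.022,0,-0.011],
  [-0.022,0,-0.011],
  [-0.022,0,-0.011],
], grip=[-1,-1,-1,-1,-1,-1,-1,-1], yaw=[0,0,0,0,0,0,0,0])

```text
time_s: 4.58
ee_pos: [491.1, 73.4, 98.6]
ee_rot: [-179.9, 0.1, 90.4]
force: [0.1, -3.0, 0.5]
gripper_width: 0.6
gripper_force: 1.7
```

Emit:
send_rows([
  [0.004,0.003,0.002],
  [0.008,0.006,0.004],
  [0.008,0.009,0.004],
  [0.008,0.011,0.004],
  [0.008,0.013,0.004],
  [0.008,0.013,0.004],
  [0.004,0.006,0.05],
  [0.0,0,0.09],
], grip=[-1,-1,-1,-1,-1,-1,-1,-1], yaw=[0,0,0,0,0,0,0,0])

```text
time_s: 5.25
ee_pos: [489.8, 74.8, 183.2]
ee_rot: [-179.5, -0.0, 90.4]
force: [1.4, -1.0, 0.5]
gripper_width: 0.3
gripper_force: 0.0
```

Emit:
send_rows([
  [0,-0.04,0.01],
  [0,-0.08,0.01],
  [0.005,-0.12,0.01],
  [0.005,-0.16,0.01],
  [0.005,-0.2,0.01],
  [0.005,-0.24,0.01],
  [0.005,-0.24,0.01],
  [0.005,-0.24,0.01],
], grip=[1,1,1,1,1,1,1,1], yaw=[-7,-14,-21,-27,-27,-27,-27,-27])

```text
time_s: 5.92
ee_pos: [497.0, -166.6, 194.5]
ee_rot: [-179.9, -0.1, 63.1]
force: [0.5, -0.3, 0.5]
gripper_width: 50.8
gripper_force: 0.0
```

Run:
```python
from h import *
f=eyes.grab_frame("top")
a=cv2.resize(f["frame"][180:260,250:350],None,fx=5,fy=5,interpolation=cv2.INTER_CUBIC)
cv2.imwrite("pics/l1.png",a[:,:,::-1]);print(env.state()["ee_pos"],env.state()["ee_rot"])
```

```text
[ 496.97490693 -165.2728645   194.54867174] [-1.79888568e+02 -7.61268802e-02  6.32532114e+01]
```

View pics/l1.png

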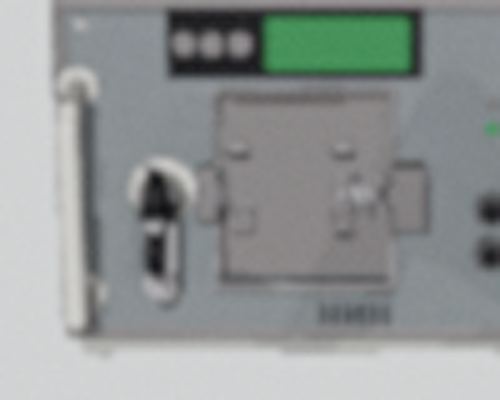

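Emit:
send_rows([
  [0,-0.04,0],
  [0,-0.08,0],
  [0,-0.1055,-0.03],
  [0,-0.1055,-0.06],
  [0,-0.1055,-0.1],
  [0,-0.1055,-0.12],
  [0,-0.1055,-0.13],
  [0,-0.1055,-0.13],
], grip=[1,1,1,1,1,1,1,1], yaw=[0,0,0,0,0,0,0,0])

```text
time_s: 6.63
ee_pos: [496.4, -268.6, 62.8]
ee_rot: [-179.7, -0.1, 63.5]
force: [0.5, 0.1, -0.9]
gripper_width: 91.4
gripper_force: 0.0
```

Run:
```python
from h import *
s=env.state();print(s["ee_pos"],s["ee_rot"],s["gripper_width"])
# wing check with earlier frame geometry
f=eyes.grab_frame("top")
for h in(55.5,27.5): print(((P(f,W([[25.5,58.5,h],[-25.5,58.5,h]]))-[250,180]+.4)*5).round(0).tolist())
```

```text
[ 496.41340055 -268.60718202   62.82894813] [-1.79696369e+02 -5.14861295e-02  6.34702724e+01] 91.372013442174
[[151.0, 177.0], [155.0, 286.0]]
[[157.0, 156.0], [160.0, 263.0]]
```

Emit:
send_rows([
  [0.001,-0.002,-0.03],
  [0.001,-0.002,-0.049],
  [0.001,-0.002,-0.049],
  [0.001,-0.002,-0.049],
  [0.001,-0.002,-0.049],
  [0.001,-0.002,-0.049],
  [0.001,-0.002,-0.049],
  [0.001,-0.002,-0.049],
], grip=[1,1,1,-1,-1,-1,-1,-1], yaw=[0,0,0,0,0,0,0,0], grip_force=20)

```text
time_s: 7.35
ee_pos: [499.0, -273.4, 17.2]
ee_rot: [179.9, 0.0, 63.4]
force: [-0.3, 0.1, -0.4]
gripper_width: 60.8
gripper_force: 0.0
```

Emit:
send_rows([
  [0,0,0],
  [0,0,0],
  [0,0,0],
  [0,0,0],
  [0,0,0.02],
  [0,0,0.06],
  [0,0,0.1],
  [0,0,0.14],
], grip=[-1,-1,-1,-1,-1,-1,-1,-1], yaw=[0,0,0,0,0,0,0,0])

```text
time_s: 8.02
ee_pos: [497.7, -272.7, 157.0]
ee_rot: [-179.9, -0.0, 63.4]
force: [1.2, -0.7, -0.6]
gripper_width: 32.5
gripper_force: 20.0
```

Run:
```python
from h import *
print(env.state())
a=[]
for n in("side","top"):
    f=eyes.grab_frame(n);s=env.state()
    u=P(f,[s["ee_pos"]])[0].astype(int);c=f["frame"][u[1]-32:u[1]+32,u[0]-32:u[0]+32];print(n,u)
    a.append(cv2.resize(c,(400,400),interpolation=cv2.INTER_CUBIC))
cv2.imwrite("pics/g1.png",np.hstack(a)[:,:,::-1])
```

```text
{'time_s': 8.0167, 'qpos': array([-2.98815469e+01,  2.00800614e+01,  9.56138407e+01,  1.00176478e-03,
        6.44164981e+01, -3.24644840e+00]), 'qvel': array([ 5.48710362e-03, -2.50648496e+01, -3.86348497e+01,  4.86162701e-02,
        6.21787518e+01,  1.33997960e-02]), 'effort': array([ 4.55504225e-02, -4.05463243e+01, -1.96545625e+01,  6.38504745e-02,
       -5.50255906e-01, -5.08188066e-03]), 'ee_pos': array([ 497.68314758, -272.69789661,  156.96119191]), 'ee_rot': array([-1.79889828e+02, -7.15332306e-03,  6.33644612e+01]), 'force': array([ 1.15686912, -0.70585283, -0.60661476]), 'torque': array([-0.08633183, -0.13023645, -0.03543957]), 'gripper_force': 19.999610781669617, 'gripper_width': 32.53349883589712}
side [356 259]
top [457 230]
```

View pics/g1.png

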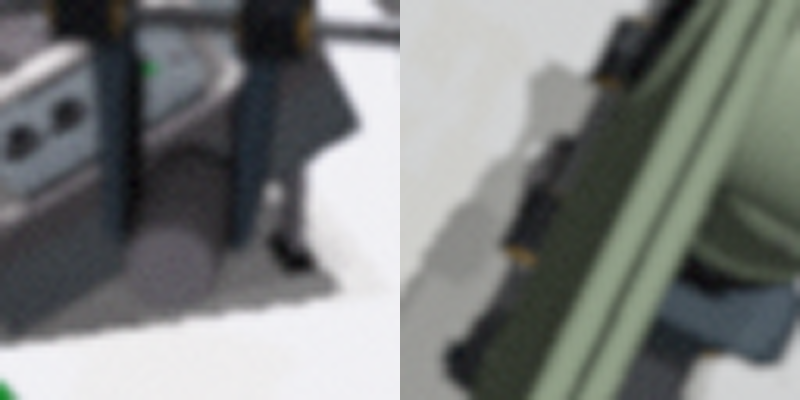

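Held, with the fingers gripping near their tips. I'll check where the TCP settled to get the grip height.

Emit:
send_rows([
  [0,0,0],
  [0,0,0],
], grip=[-1,-1], yaw=[0,0])

```text
time_s: 8.28
ee_pos: [497.4, -272.5, 154.9]
ee_rot: [-179.9, -0.0, 63.4]
force: [-0.6, -0.7, -1.0]
gripper_width: 32.7
gripper_force: 20.0
```

Emit:
send_rows([
  [0,0.0,0.035],
  [0.004,0.03,0.05],
  [0.008,0.07,0.05],
  [0.012,0.11,0.05],
  [0.016,0.15,0.05],
  [0.02,0.19,0.05],
  [0.023,0.23,0.05],
  [0.023,0.27,0.05],
], grip=[-1,-1,-1,-1,-1,-1,-1,-1], yaw=[7,14,21,27.2,27.2,27.2,27.2,27.2])

```text
time_s: 8.95
ee_pos: [520.3, -1.2, 203.6]
ee_rot: [-179.8, -0.0, 90.6]
force: [1.3, -1.1, -1.1]
gripper_width: 32.4
gripper_force: 20.0
```

Emit:
send_rows([
  [0,0.03,0.0],
  [0,0.05,0],
  [0.0,0.059,0],
  [0,0.059,-0.03],
  [0,0.059,-0.05],
  [0,0.059,-0.06],
  [0,0.059,-0.06],
  [0,0.059,-0.06],
], grip=[-1,-1,-1,-1,-1,-1,-1,-1], yaw=[0,0,0,0,0,0,0,0])

```text
time_s: 9.62
ee_pos: [521.1, 55.3, 145.4]
ee_rot: [-179.9, 0.0, 90.5]
force: [0.0, -0.3, -1.1]
gripper_width: 32.4
gripper_force: 20.0
```

Emit:
send_rows([
  [0,0,-0.02],
  [0,0,-0.02],
], grip=[-1,-1], yaw=[0,0])

```text
time_s: 9.78
ee_pos: [520.5, 55.4, 124.9]
ee_rot: [-179.8, 0.0, 90.5]
force: [-2.0, 0.8, -1.6]
gripper_width: 32.2
gripper_force: 20.0
```

Emit:
send_rows([
  [0.001,0.001,-0.008],
  [0.0015,0.001,-0.014],
  [0.0015,0.001,-0.017],
  [0.0015,0.001,-0.017],
  [0.0015,0.001,-0.017],
  [0.0015,0.001,-0.017],
], grip=[-1,-1,-1,-1,-1,-1], yaw=[0,0,0,0,0,0])

```text
time_s: 10.28
ee_pos: [523.1, 57.0, 109.4]
ee_rot: [179.9, -0.0, 90.6]
force: [-0.4, 0.4, -1.0]
gripper_width: 32.0
gripper_force: 20.0
```

Emit:
send_rows([
  [0.0005,0,-0.001],
  [0.001,0,-0.002],
  [0.001,0,-0.002],
], grip=[-1,-1,-1], yaw=[0,0,0])

```text
time_s: 10.53
ee_pos: [523.9, 57.0, 107.0]
ee_rot: [180.0, 0.0, 90.6]
force: [-1.0, 0.6, -0.5]
gripper_width: 32.4
gripper_force: 20.0
```

Emit:
send_rows([
  [0.0005,0,-0.001],
  [0.001,0,-0.002],
  [0.001,0,-0.002],
], grip=[-1,-1,-1], yaw=[0,0,0])

```text
time_s: 10.78
ee_pos: [524.8, 56.9, 104.8]
ee_rot: [-180.0, 0.0, 90.6]
force: [0.1, 0.6, -1.4]
gripper_width: 32.5
gripper_force: 20.0
```

Emit:
send_rows([
  [-0.001,0,-0.001],
  [-0.001,0,-0.002],
  [-0.001,0,-0.002],
], grip=[-1,-1,-1], yaw=[0,0,0])

```text
time_s: 11.03
ee_pos: [523.6, 56.9, 102.8]
ee_rot: [-180.0, 0.0, 90.6]
force: [-0.3, -0.1, -1.7]
gripper_width: 32.2
gripper_force: 20.0
```

Emit:
send_rows([
  [0,0,-0.001],
  [0,0,-0.002],
  [0.0,0,-0.002],
], grip=[-1,-1,-1], yaw=[0,0,0])

```text
time_s: 11.28
ee_pos: [524.0, 56.9, 101.6]
ee_rot: [180.0, 0.0, 90.6]
force: [-0.7, -0.6, 4.1]
gripper_width: 32.4
gripper_force: 20.0
```

Emit:
send_rows([
  [0.0005,0,-0.001],
  [0.001,0,-0.002],
  [0.0015,0,-0.003],
  [0.0015,0,-0.003],
], grip=[-1,-1,-1,-1], yaw=[0,0,0,0])

```text
time_s: 11.62
ee_pos: [524.1, 56.1, 99.1]
ee_rot: [-179.9, 0.1, 90.6]
force: [-5.2, -4.4, 11.3]
gripper_width: 32.7
gripper_force: 20.1
```

Emit:
send_rows([
  [0.0005,0,-0.001],
  [0.001,0,-0.002],
  [0.001,0,-0.002],
  [0.001,0,-0.002],
], grip=[-1,-1,-1,-1], yaw=[0,0,0,0])

```text
time_s: 11.95
ee_pos: [524.2, 55.6, 96.8]
ee_rot: [-179.8, 0.1, 90.6]
force: [-6.9, -4.7, 10.8]
gripper_width: 32.6
gripper_force: 20.1
```

Run:
```python
from h import *
s=env.state();print(s["ee_pos"],s["force"],s["torque"])
f=eyes.grab_frame("side");u=P(f,[s["ee_pos"]])[0].astype(int);print(u)
c=f["frame"][u[1]-40:u[1]+40,u[0]-50:u[0]+50]
cv2.imwrite("pics/t1.png",cv2.resize(c,None,fx=7,fy=7,interpolation=cv2.INTER_CUBIC)[:,:,::-1])
```

```text
[524.22741416  55.64135668  96.83858146] [-6.92188504 -4.72769866 10.79960528] [-0.60875359  1.05945824  0.08582664]
[323 222]
```

View pics/t1.png

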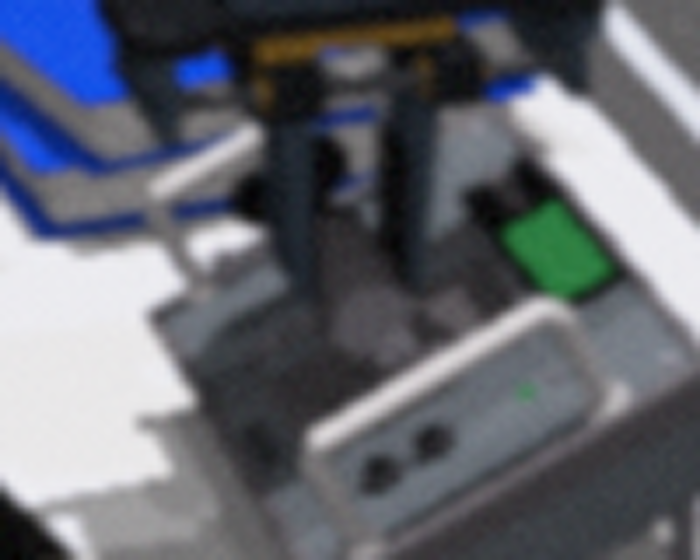

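Emit:
send_rows([
  [0.001,-0.002,0.0005],
  [0.0015,-0.004,0.0005],
  [0.002,-0.006,0.0005],
  [0.002,-0.007,0.0005],
  [0.002,-0.007,0.0005],
], grip=[-1,-1,-1,-1,-1], yaw=[0,0,0,0,0], grip_force=30)

```text
time_s: 12.42
ee_pos: [526.8, 51.6, 97.0]
ee_rot: [-179.8, -0.2, 90.5]
force: [-4.3, 4.6, 6.8]
gripper_width: 32.7
gripper_force: 30.0
```

Emit:
send_rows([
  [0,-0.002,0],
  [0,-0.004,0],
  [0,-0.005,0],
  [0,-0.005,0],
], grip=[-1,-1,-1,-1], yaw=[0,0,0,0])

```text
time_s: 12.75
ee_pos: [527.5, 46.9, 96.7]
ee_rot: [-179.9, -0.2, 90.5]
force: [-2.9, 7.3, 2.1]
gripper_width: 32.7
gripper_force: 30.0
```

Emit:
send_rows([
  [0,-0.0015,0],
  [0,-0.003,0],
  [0,-0.004,0],
  [0,-0.004,0],
], grip=[-1,-1,-1,-1], yaw=[0,0,0,0])

```text
time_s: 13.08
ee_pos: [527.5, 43.8, 96.7]
ee_rot: [-179.9, -0.3, 90.4]
force: [-2.8, 9.3, 2.9]
gripper_width: 32.3
gripper_force: 30.0
```

Run:
```python
from h import *
s=env.state();print(s["ee_pos"],s["force"],s["torque"])
f=eyes.grab_frame("side");u=P(f,[s["ee_pos"]])[0].astype(int);print(u)
c=f["frame"][u[1]-22:u[1]+28,u[0]-30:u[0]+30]
cv2.imwrite("pics/t2.png",cv2.resize(c,None,fx=10,fy=10,interpolation=cv2.INTER_CUBIC)[:,:,::-1])
```

```text
[527.52754752  43.81944549  96.73110483] [-2.81584412  9.26874903  2.8622845 ] [ 1.81879982  0.38438833 -0.06627136]
[325 224]
```

View pics/t2.png

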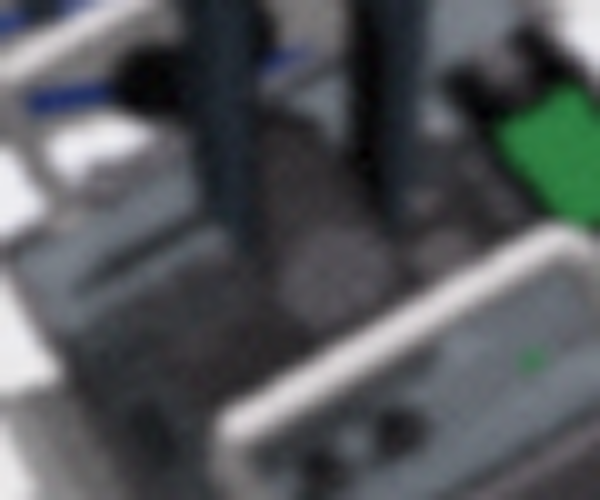

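Emit:
send_rows([
  [0.001,0,-0.0016],
  [0.002,0,-0.0034],
  [0.003,0,-0.005],
  [0.004,0,-0.007],
  [0.004,0,-0.007],
], grip=[-1,-1,-1,-1,-1], yaw=[0,0,0,0,0])

```text
time_s: 13.55
ee_pos: [532.2, 44.2, 89.9]
ee_rot: [180.0, -0.3, 90.4]
force: [-1.8, 10.1, 3.4]
gripper_width: 32.3
gripper_force: 30.0
```

Emit:
send_rows([
  [0.0005,0,-0.001],
  [0.001,0,-0.002],
  [0.0015,0,-0.003],
  [0.0015,0,-0.003],
], grip=[-1,-1,-1,-1], yaw=[0,0,0,0])

```text
time_s: 13.88
ee_pos: [533.7, 44.2, 87.1]
ee_rot: [180.0, -0.3, 90.4]
force: [-1.5, 10.3, 4.9]
gripper_width: 32.2
gripper_force: 30.0
```

Emit:
send_rows([
  [0,0,-0.001],
  [0,0,-0.002],
  [0,0,-0.003],
  [0,0,-0.003],
], grip=[-1,-1,-1,-1], yaw=[0,0,0,0])

```text
time_s: 14.22
ee_pos: [534.4, 44.3, 85.0]
ee_rot: [179.9, -0.4, 90.4]
force: [-2.5, 10.8, 8.6]
gripper_width: 32.1
gripper_force: 32.5
```

Emit:
send_rows([
  [0,0,-0.001],
  [0,0,-0.002],
  [0,0,-0.002],
], grip=[-1,-1,-1], yaw=[0,0,0])

```text
time_s: 14.47
ee_pos: [534.9, 44.4, 83.6]
ee_rot: [179.8, -0.4, 90.4]
force: [-2.6, 11.2, 11.3]
gripper_width: 32.5
gripper_force: 30.3
```

Emit:
send_rows([
  [-0.0005,0,-0.001],
  [-0.0005,0,-0.002],
  [-0.0005,0,-0.002],
], grip=[-1,-1,-1], yaw=[0,0,0])

```text
time_s: 14.72
ee_pos: [535.0, 44.4, 82.4]
ee_rot: [179.7, -0.4, 90.5]
force: [-1.6, 12.7, 15.1]
gripper_width: 32.1
gripper_force: 30.6
```

Emit:
send_rows([
  [0,0,-0.001],
  [0,0,-0.002],
  [0,0,-0.002],
], grip=[-1,-1,-1], yaw=[0,0,0])

```text
time_s: 14.97
ee_pos: [535.0, 44.4, 80.9]
ee_rot: [179.7, -0.3, 90.5]
force: [-4.4, 11.5, 18.9]
gripper_width: 32.4
gripper_force: 31.0
```

Emit:
send_rows([
  [0,0,-0.001],
  [0,0,-0.0015],
  [0,0,-0.0015],
], grip=[-1,-1,-1], yaw=[0,0,0])

```text
time_s: 15.22
ee_pos: [535.0, 44.4, 80.1]
ee_rot: [179.7, -0.3, 90.5]
force: [-5.8, 11.8, 23.0]
gripper_width: 32.5
gripper_force: 31.3
```

Run:
```python
from h import *
s=env.state();print(s["ee_pos"],s["force"],s["torque"],s["gripper_width"])
```

```text
[534.953866    44.35577412  80.06944788] [-5.77757046 11.81760831 22.9995997 ] [1.66595189 0.79895712 0.0923964 ] 32.54017648615727
```

Emit:
send_rows([
  [0,0.001,0],
  [0,0.002,0],
  [0,0.003,0],
  [0,0.003,0],
], grip=[-1,-1,-1,-1], yaw=[0,0,0,0])

```text
time_s: 15.55
ee_pos: [534.9, 44.8, 79.5]
ee_rot: [179.7, -0.1, 90.6]
force: [-3.4, 2.3, 20.0]
gripper_width: 32.5
gripper_force: 30.0
```

Emit:
send_rows([
  [0,0.001,0],
  [0,0.002,0],
  [0,0.002,0],
], grip=[-1,-1,-1], yaw=[0,0,0])

```text
time_s: 15.8
ee_pos: [534.6, 46.8, 78.3]
ee_rot: [179.8, -0.1, 90.6]
force: [-2.9, 1.9, 13.4]
gripper_width: 32.3
gripper_force: 30.0
```

Emit:
send_rows([
  [0,0.001,0],
  [0,0.0015,0],
  [0,0.0015,0],
  [0,0.0015,0],
], grip=[-1,-1,-1,-1], yaw=[0,0,0,0])

```text
time_s: 16.13
ee_pos: [534.6, 47.5, 78.0]
ee_rot: [179.8, 0.0, 90.6]
force: [-2.2, 0.2, 11.1]
gripper_width: 32.4
gripper_force: 30.0
```

Emit:
send_rows([
  [0,0,-0.001],
  [0,0,-0.001],
  [0,0,-0.001],
  [0,0,-0.001],
], grip=[-1,-1,-1,-1], yaw=[0,0,0,0], grip_force=10)

```text
time_s: 16.47
ee_pos: [534.3, 48.0, 76.9]
ee_rot: [179.8, -0.1, 90.5]
force: [-3.2, 1.7, 10.7]
gripper_width: 32.8
gripper_force: 10.0
```

Emit:
send_rows([
  [0,0,0.001],
  [0,0,0.002],
  [0,0,0.003],
  [0,0,0.004],
  [0,0,0.008],
  [0,0,0.014],
  [0,0,0.022],
  [0,0,0.03],
], grip=[-0.2,-0.2,-0.2,-0.2,-0.2,-0.1,-0.1,-0.1], yaw=[0,0,0,0,0,0,0,0])

```text
time_s: 17.13
ee_pos: [533.5, 47.4, 105.8]
ee_rot: [180.0, -0.0, 90.6]
force: [0.5, 1.2, 1.0]
gripper_width: 40.8
gripper_force: 0.0
```

Emit:
send_rows([
  [0,0,0.02],
  [0,0.012,0.025],
  [0,0.012,0.025],
  [0,0.012,0.02],
  [0,0.012,0.01],
  [0,0.012,0.0],
  [0,0.012,-0.002],
  [0,0.012,-0.002],
], grip=[-0.1,-1,-1,-1,-1,-1,-1,-1], yaw=[0,0,0,0,0,0,0,0], grip_force=20)

```text
time_s: 17.8
ee_pos: [531.9, 59.2, 100.9]
ee_rot: [-179.7, 0.0, 90.6]
force: [0.6, -0.8, 0.3]
gripper_width: 0.3
gripper_force: 0.0
```

Emit:
send_rows([
  [0,0,-0.001],
  [0,0,-0.002],
  [0,0,-0.003],
  [0,0,-0.003],
], grip=[-1,-1,-1,-1], yaw=[0,0,0,0])

```text
time_s: 18.13
ee_pos: [533.4, 59.4, 100.1]
ee_rot: [180.0, 0.0, 90.6]
force: [-0.4, 0.0, 0.2]
gripper_width: 0.6
gripper_force: 0.0
```

Emit:
send_rows([
  [0,0,-0.001],
  [0,0,-0.002],
  [0,0,-0.003],
  [0,0,-0.003],
], grip=[-1,-1,-1,-1], yaw=[0,0,0,0])

```text
time_s: 18.47
ee_pos: [533.3, 59.4, 96.9]
ee_rot: [180.0, 0.0, 90.6]
force: [-0.2, 0.5, 0.8]
gripper_width: 0.3
gripper_force: 0.0
```

Emit:
send_rows([
  [0,0,-0.001],
  [0,0,-0.002],
  [0,0,-0.002],
  [0,0,-0.002],
], grip=[-1,-1,-1,-1], yaw=[0,0,0,0])

```text
time_s: 18.8
ee_pos: [533.4, 59.5, 96.7]
ee_rot: [179.9, -0.0, 90.6]
force: [-3.8, -0.9, 10.9]
gripper_width: 0.5
gripper_force: 5.3
```

Emit:
send_rows([
  [0,0,-0.001],
  [0,0,-0.001],
  [0,0,0.006],
  [0,-0.012,0.01],
  [0,-0.026,0.008],
  [0,-0.026,0.004],
  [0,-0.026,0],
  [0,-0.026,0],
], grip=[-1,-1,-1,-1,-1,-1,-1,-1], yaw=[0,0,0,0,0,0,0,0])

```text
time_s: 19.47
ee_pos: [533.5, 32.2, 96.6]
ee_rot: [180.0, 0.1, 90.6]
force: [-4.2, -4.8, 14.1]
gripper_width: 0.1
gripper_force: 7.3
```

Emit:
send_rows([
  [0,0,0],
  [0,0,0],
], grip=[-1,-1], yaw=[0,0])

```text
time_s: 19.63
ee_pos: [533.5, 32.2, 96.6]
ee_rot: [180.0, 0.1, 90.6]
force: [-3.4, -6.1, 13.2]
gripper_width: 0.2
gripper_force: 7.0
```

Emit:
send_rows([
  [0,0,0.03],
  [0.004,0.01,0.065],
  [0.008,0.03,0.068],
  [0.008,0.043,0.065],
  [0.008,0.043,0.045],
  [0.008,0.043,0.03],
  [0.008,0.043,0.03],
  [0.008,0.043,0.03],
], grip=[-1,-1,-1,-1,-1,-1,-1,-1], yaw=[0,0,0,0,0,0,0,0])

```text
time_s: 20.3
ee_pos: [539.7, 76.6, 122.9]
ee_rot: [-179.7, 0.0, 90.6]
force: [-0.0, 0.4, -0.2]
gripper_width: 0.8
gripper_force: 0.0
```

Emit:
send_rows([
  [0,0.003,0],
  [0,0.006,0],
  [0,0.009,0],
  [0,0.012,0],
  [0,0.015,0],
  [0,0.018,0],
  [0,0.021,0],
  [0,0.023,0],
], grip=[-1,-1,-1,-1,-1,-1,-1,-1], yaw=[0,0,0,0,0,0,0,0])

```text
time_s: 20.97
ee_pos: [540.8, 98.3, 125.2]
ee_rot: [-179.9, 0.2, 90.6]
force: [-0.5, -5.6, -1.0]
gripper_width: 0.6
gripper_force: 2.2
```

Emit:
send_rows([
  [0,-0.012,0.02],
  [-0.02,-0.014,0.045],
  [-0.055,-0.014,0.045],
  [-0.081,-0.014,0.03],
  [-0.081,-0.014,0.0],
  [-0.081,-0.014,-0.025],
  [-0.081,-0.014,-0.035],
  [-0.081,-0.014,-0.035],
], grip=[-1,-1,-1,-1,-1,-1,-1,-1], yaw=[0,0,0,0,0,0,0,0])

```text
time_s: 21.63
ee_pos: [458.4, 85.6, 88.3]
ee_rot: [-179.7, 0.0, 90.6]
force: [-0.1, -0.0, 0.2]
gripper_width: 0.6
gripper_force: 0.0
```

Emit:
send_rows([
  [0.004,0,0.002],
  [0.008,0,0.004],
  [0.012,0,0.006],
  [0.016,0,0.008],
  [0.02,0,0.01],
  [0.023,0,0.0115],
  [0.026,0,0.013],
  [0.026,0,0.013],
], grip=[-1,-1,-1,-1,-1,-1,-1,-1], yaw=[0,0,0,0,0,0,0,0])

```text
time_s: 22.3
ee_pos: [484.4, 85.4, 102.3]
ee_rot: [-179.7, 0.0, 90.6]
force: [-4.5, 0.4, -0.5]
gripper_width: 0.6
gripper_force: 2.2
```

Emit:
send_rows([
  [0.002,0,0.001],
  [0.004,0,0.002],
  [0.006,0,0.003],
  [0.006,0,0.003],
], grip=[-1,-1,-1,-1], yaw=[0,0,0,0])

```text
time_s: 22.63
ee_pos: [485.6, 84.1, 103.3]
ee_rot: [-179.1, 0.2, 90.6]
force: [-10.1, -2.3, -4.7]
gripper_width: 0.3
gripper_force: 5.0
```

Emit:
send_rows([
  [0.001,0,0.0005],
  [0.002,0,0.001],
  [0.003,0,0.0015],
  [0.003,0,0.0015],
], grip=[-1,-1,-1,-1], yaw=[0,0,0,0])

```text
time_s: 22.97
ee_pos: [486.4, 83.2, 103.8]
ee_rot: [-178.8, 0.3, 90.6]
force: [-13.9, -4.2, -6.8]
gripper_width: 0.3
gripper_force: 6.2
```

Emit:
send_rows([
  [0.001,0,0.0005],
  [0.002,0,0.001],
  [0.003,0,0.0015],
  [0.003,0,0.0015],
], grip=[-1,-1,-1,-1], yaw=[0,0,0,0])

```text
time_s: 23.3
ee_pos: [487.7, 82.2, 104.8]
ee_rot: [-178.6, 0.4, 90.7]
force: [-16.2, -7.2, -7.7]
gripper_width: 0.5
gripper_force: 7.5
```

Run:
```python
from h import *
s=env.state();print(s["ee_pos"],s["force"])
a=[]
f=eyes.grab_frame("top");a.append(cv2.resize(f["frame"][180:260,250:350],(400,320),interpolation=cv2.INTER_CUBIC))
f=eyes.grab_frame("side");a.append(cv2.resize(f["frame"][190:270,290:390],(400,320),interpolation=cv2.INTER_CUBIC))
cv2.imwrite("pics/z1.png",np.hstack(a)[:,:,::-1])
```

```text
[487.73164829  82.19867853 104.76759683] [-16.18327455  -7.24331052  -7.71576165]
```

Emit:
send_rows([
  [0.001,0.001,0.0005],
  [0.002,0.002,0.001],
  [0.003,0.003,0.0015],
  [0.003,0.003,0.0015],
], grip=[-1,-1,-1,-1], yaw=[0,0,0,0])

```text
time_s: 23.73
ee_pos: [488.0, 83.7, 105.5]
ee_rot: [-178.2, 0.6, 90.7]
force: [-19.7, -12.1, -6.6]
gripper_width: 0.5
gripper_force: 9.5
```

Emit:
send_rows([
  [0.001,0,0.0005],
  [0.002,0,0.001],
  [0.003,0,0.0015],
  [0.003,0,0.0015],
], grip=[-1,-1,-1,-1], yaw=[0,0,0,0])

```text
time_s: 24.07
ee_pos: [489.9, 82.8, 106.7]
ee_rot: [-178.1, 0.7, 90.7]
force: [-21.8, -14.6, -4.8]
gripper_width: 0.3
gripper_force: 10.4
```

Emit:
send_rows([
  [-0.006,-0.002,-0.003],
  [-0.014,-0.008,-0.007],
  [-0.014,-0.011,-0.007],
  [-0.01,-0.011,-0.005],
  [-0.007,-0.011,-0.0035],
  [-0.004,-0.011,-0.002],
  [-0.004,-0.011,-0.002],
], grip=[-1,-1,-1,-1,-1,-1,-1], yaw=[0,0,0,0,0,0,0])

```text
time_s: 24.65
ee_pos: [495.1, 74.5, 108.5]
ee_rot: [-179.2, 0.4, 90.7]
force: [-13.1, -7.7, 0.2]
gripper_width: 0.4
gripper_force: 6.2
```

Emit:
send_rows([
  [0.002,0,0.001],
  [0.003,0,0.0015],
  [0.003,0,0.0015],
], grip=[-1,-1,-1], yaw=[0,0,0])

```text
time_s: 24.9
ee_pos: [496.2, 74.1, 109.2]
ee_rot: [-179.0, 0.4, 90.7]
force: [-13.8, -10.4, -2.2]
gripper_width: 0.5
gripper_force: 7.1
```

Emit:
send_rows([
  [0.0015,-0.001,0.0008],
  [0.003,-0.002,0.0015],
  [0.003,-0.002,0.0015],
], grip=[-1,-1,-1], yaw=[0,0,0])

```text
time_s: 25.15
ee_pos: [499.2, 72.9, 110.6]
ee_rot: [-179.0, 0.3, 90.7]
force: [-14.5, -8.0, -2.5]
gripper_width: 0.5
gripper_force: 7.6
```

Run:
```python
from h import *
f=eyes.grab_frame("top")
cv2.imwrite("pics/now.png",f["frame"][:,:,::-1])
# dark (black wings) pixels in latch area
c=f["frame"][200:245,262:312].max(2)
for r in c[::1]: print(''.join('#' if v<45 else '+' if v<80 else 'o' if v>170 else '.' for v in r))
```

```text
..................................................
..................................................
..................................................
..................................................
..................................................
..................................................
..................................................
..................................................
..................................................
..................................................
..................................................
..................................................
..................................................
..................................................
..................................................
..................................................
..................................................
..................................................
..................................................
..................................................
..................................................
.............................
[... 494 characters left out ...]
........................+++++++......
...............................+++++++++++++......
........................+.+..+++++++++++###+......
..............++.+.+++++...++++++++++++###++......
......+++++++++++++...+++++++++++++++++##++.......
......+++++++++++++++++++++++++++++++###+.........
..o....++++++++++++++++++++++++++++####++.........
oooo....+++++++++++++++++++++++++#####++..........
oooo...+++++++++++#++++++++++++#####+++...........
oooo....++..+++++++################++.............
oooo........++++++++##############++..............
oooo....+...+++++++++##+++++++##+++...............
oooo...+++..++++++++++++++++++++++................
oooo..+++++++++++++++++.........+....+++..........
```

Emit:
send_rows([
  [-0.012,-0.002,-0.006],
  [-0.025,-0.002,-0.0],
  [-0.025,-0.002,0.03],
  [-0.025,-0.03,0.06],
  [-0.025,-0.07,0.09],
  [-0.025,-0.11,0.09],
  [-0.025,-0.15,0.09],
  [-0.025,-0.19,0.09],
], grip=[-1,-1,-1,-1,-1,-1,-1,-1], yaw=[0,0,0,0,0,0,0,0])

```text
time_s: 25.87
ee_pos: [483.8, -115.0, 205.5]
ee_rot: [179.6, 0.1, 90.6]
force: [0.9, 0.8, 0.5]
gripper_width: 0.2
gripper_force: 0.0
```

Run:
```python
from h import *
a=[]
f=eyes.grab_frame("top");F=f["frame"];a.append(cv2.resize(F[185:255,255:335],(400,350),interpolation=cv2.INTER_CUBIC))
s=eyes.grab_frame("side");a.append(cv2.resize(s["frame"][190:260,290:370],(400,350),interpolation=cv2.INTER_CUBIC))
cv2.imwrite("pics/now2.png",np.hstack(a)[:,:,::-1])
c=F[205:245,262:335].max(2)
for r in c: print(''.join('#' if v<45 else '+' if v<80 else 'o' if v>165 else '-' if v>130 else '.' for v in r))
```

```text
ooo-....----------------------...-------------.-....-.-------------------
ooo-....-----------------------.--------------.....-...------------------
ooo-....-----------------------.-------------.......-.-....--------------
ooo-....-----------------------.------------..-..-..-...-....------------
ooo-....-----------------------..----------..--...-....---...-.....------
ooo-....----------------------..........-....................-...-..-----
ooo-....------------o---------.....++................................-.--
ooo-....---------ooooooo----.......++....................................
oooo....-------oooooooooo--........++....................................
oooo....-------ooooooooooo--.-.....+..-----..............................
oooo....------ooo------oooo----....+.---------------.---..--....-....---.
oooo....------oo--------ooo----....+.-----------------------...--....---.
oooo....------oo-.......-oo-..-.--.+.-----------------------.----...---..
oooo....------o-........-----------.-----------------------------........
oooo....------o-.++++..--ooooooooooo------------------------.---
[... 1159 characters left out ...]
...........................-------
ooooo-.------------------------...................................-------
ooooo..------------------------............--------.------.--.......-----
ooooo..-o----------------------.............-.-.-...................-----
ooooo..-----------------------------------.--------.....-.--.......------
ooooo...--------------------------------------------...............------
ooooo...--------------------------------------------...............------
ooooo....-------------------------------------------...............------
ooooo....-------------------------------------------...............------
ooooo....-------------------------------------------...............------
```

View pics/now2.png

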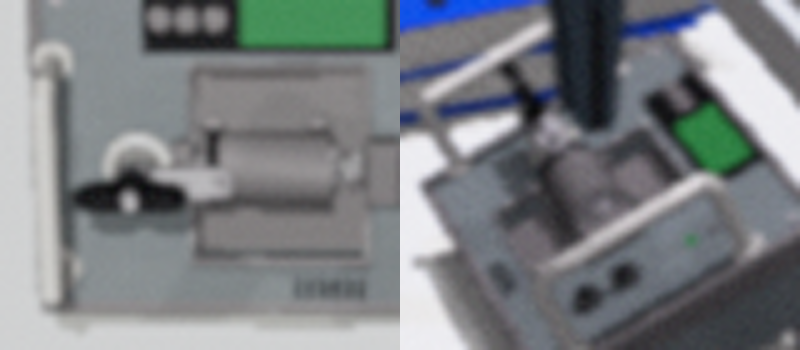

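Run:
```python
from h import *
f=eyes.grab_frame("top");g=f["frame"].max(2).astype(float)
w=np.clip(75-g,0,60);ys,xs=np.mgrid[0:480,0:640]
def cen(x0,x1,y0=215,y1=231):
    m=(xs>=x0)&(xs<x1)&(ys>=y0)&(ys<y1);W_=w*m;return (W_*xs).sum()/W_.sum(),(W_*ys).sum()/W_.sum()
l=cen(267,279);r=cen(283,293);print(l,r)
print("obs slope deg",np.degrees(np.arctan2(r[1]-l[1],r[0]-l[0])))
for a in(-.1,0,.1,.2):
    c,s=np.cos(a),np.sin(a);X=np.array([[15*s,58.5+15*c,45],[-15*s,58.5-15*c,45]]);p=P(f,W(X));print(a,p.round(1).tolist(),np.degrees(np.arctan2(p[1,1]-p[0,1],p[1,0]-p[0,0])))
```

```text
(np.float64(274.38511518015355), np.float64(223.8606024808033)) (np.float64(286.3222591362126), np.float64(223.81063122923587))
obs slope deg -0.23985009292885123
-0.1 [[273.9, 224.9], [287.3, 223.7]] -5.060185939909635
0 [[273.8, 224.3], [287.4, 224.4]] 0.3381264156953513
0.1 [[273.8, 223.7], [287.4, 225.0]] 5.697701334191277
0.2 [[273.9, 223.0], [287.3, 225.6]] 11.032195338943225
```

The picture shows the cell lying level in its saddles, button end at the fixed contact. The tongue lies straight over it, with the wings level: measured slope -0.2°, against 0.3° for fully home. The arm is clear, so I'm handing in.

```bash
python3 -c "
from workcell import env
print(env.job_done())"
```

```text
the job is handed in; nothing more can be done
None
```

The cell is seated level in the well and the wing latch measures home to within about 1° in the last picture. I did not feel a clear stop on the final push. The arm is clear, it took about 26 s, and the job is handed in.

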